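# Pass a dish through the studio's dust lock

## Task

Pass the bisque butter dish from the workshop side to the clean side through the dust lock: stand it in the lock's shuttle tray through the orange outer door, shut that door, and only then open the blue inner door and take the dish out. The two doors must never be open at the same time (the inner one may have been left open). Set the dish down upright and square in the middle of the free wooden bat, its length along the bat's, leave both doors fully shut, and do not disturb the bottle, the tub or the vase.

Things in the scene. Friction and masses are not known exactly. Their poses are not given: they have to be found in the camera images.
- lock: the dust lock: fixed white box, its open top covered by two sliding doors side by side, 170 (x) x 294 (y) x 92 mm high. Origin under its middle, on the table; x points away from the robot (yaw up to 0.2 either way), y from the workshop side to the clean side. Chamber inside: 156 (x) x 280 (y) mm, one space; its outer half is centred at lock y = -70 mm, its inner half at +70 mm
- rail_root (a point): root of the lock's middle rail at the box's far wall, at lock x = 85, y = 0, 92 mm high. Rails out to x = 250 mm at y = -143, 0, 143 mm carry the opened doors. On the middle rail stands a clear screen 4 mm thick, from lock x = 170 to 250 mm, 226 mm high. In front of the lock a wooden baffle 45 mm high lies along y = 0 from lock x = -290 to -180 mm
- outer_door (a joint): the orange outer door, 160 x 136 x 8 mm, its top 100 mm above the table: 0 m fully shut, 0.155 m fully open; it slides along the lock's +x, away from the robot, about 2 N of friction, stays where left. Starts shut
- outer_door_fin (a point): top of the black upright fin on the orange door by which it is moved: fin 40 mm long (lock's x) x 14 mm thick (lock's y) x 45 mm high, this point is the middle of its top, 145 mm above the table; with the door shut at lock x = -45, y = -70 mm
- inner_door (a joint): the blue inner door, like the orange one: 0 m shut, 0.155 m fully open along the lock's +x. May start anywhere from shut to open
- inner_door_fin (a point): top middle of the like black fin on the blue door; with the door shut at lock x = -45, y = +70 mm, 145 mm above the table
- shuttle (a joint): the shuttle tray in the chamber: 0 m with its middle under the orange door (lock y = -70 mm), 0.14 m with its middle under the blue door (lock y = +70 mm); slides along the lock's y, about 2 N of friction, stays where left. Starts at 0
- shuttle_post (a point): top of the red square post, 14 x 14 mm, that moves the shuttle tray; it stands in front of the lock (robot side) at lock x = -118 mm, level in y with the tray's middle; its top is 118 mm and its foot 24 mm above the table
- shuttle_bed (a point): middle of the shuttle tray's floor, 14 mm above the table, axes parallel to the lock's. Inside the rims the floor is 124 (x) x 80 (y) mm, rims 8 mm high and 4 mm thick
- dish: the white bisque butter dish with a blue band, one rigid piece, 0.25 to 0.5 kg: body 110 (x) x 64 (y) x 38 mm high, with a ridge handle along its x on top, 70 mm long x 14 mm thick, from 38 to 74 mm above its underside. Origin at the centre of its underside, z up. It starts on the workshop side on the table and fits the tray only with its length along the lock's x; there the shut doors clear it by 4 mm
- bat_a: a plywood ware bat on the clean side, fixed, 96 (x) x 140 (y) x 12 mm high; origin at the centre of its underside. One of two alike; the vase stands on one of them, the other is free
- bat_b: the other ware bat, the same size and frame
- vase: a blue vase, 66 mm across and 105 mm high, standing on one of the bats; origin at the centre of its underside. Leave it alone
- paint_bottle: an orange paint bottle, 52 mm across, 115 mm high, near one end of the dish; origin at the centre of its underside. Leave it alone
- water_tub: a red open tub, 90 mm across, 85 mm high, beside the dish; origin at the centre of its underside. Leave it alone

How it is judged:
By the outcome, as a careful person would: the job done as asked, in the order asked, and still so for the second after the job is handed in, with the robot touching nothing.
It also fails if it takes over 72 s, if anything falls off the work surface, if the arm or the gripper's body presses on something with over 40 N, if the wrist force passes 120 N, or if a joint passes its speed limit or range.

## Robot

A 6-joint arm with a two-finger parallel gripper is mounted at the origin on the work surface. World frame = base frame: x ahead of the robot, y to its left, z up, the work surface at z = 0. Lengths are in m, angles in degrees, forces in N, time in s.
With the tool pointing down it reaches from about 0.4 to 0.825 m from the base axis. Payload 7 kg.
Tool frame: the origin (TCP) lies at the very end of the fingers, on their centre line; the grasp point (between the pads) lies 19 mm behind it; z points along the fingers, y is the line along which they close (so a half turn about z gives the same grasp; the last joint's range is limited). The gripper opens to 88 mm and grips with 3 to 60 N. Pads are 19 mm wide; open, the fingers measure 130 mm over their backs; the gripper's body (78 mm by 193 mm) begins 47 mm behind the grasp point.
Start: joints at [87.324, 20.546, 0.682, 0, -70.136, -16.507], TCP at [0.222, 0.637, 0.227] pointing down, gripper open.
Joint ranges: [-176.03, 176.03], [-82.01, 121.73], [-58.28, 71.71], [-173.87, 95.51], [-174.79, -0.11], [-173.66, 173.66]. Speed limits (degrees/s): [136.94, 136.94, 172.46, 180, 180, 180].

## Interface

Orientations are given as [roll, pitch, yaw] about the fixed x, y, z axes, in that order (R = Rz(yaw) Ry(pitch) Rx(roll)).
In Python, from plant import ctrl gives the robot as it stands.
- The arm moves only by the tool carry_out, never from a script. Its argument "deltas" is a list that holds one entry, the list of rows, each a list of 5 numbers: the shift along the tool's x, y, z scaled (see below), then the turn about the tool's z scaled (see below), then the opening, from -1 (shut) to 1 (fully open). A call has 1 to 5 rows; each row is the pose to reach, as a shift and turn from the pose commanded when the call began, along the tool's axes at that moment, turning the shorter way round; what a row does not reach only later rows make up. The controller multiplies each number of a shift by 20 cm and each number of a turn by 2 pi rad. A row lasts 1/10 s, in which the tool goes at most 50 mm and 8.59 degrees, less where a joint would pass 70% of its speed; a pose out of reach is approached as far as the arm can. A call with a number of a shift or a turn outside -1 to 1 is refused whole. A call with a gripper value outside its range is refused whole. The fingers move at their own pace and stop on an object; the grip force is fixed at half the most. Time passes only in rows, so rows that repeat a pose let the fingers close. It gives the time, the measured TCP pose, the force, the opening and the grip force at its end, in the units of the state.
- ctrl.get_obs(): the state, without advancing time (a new reading comes with each control period).
- ctrl.snapshot(name): name is "side" or "top"; returns a dict with "color" (400x640x3 uint8, red, green, blue), "camera_matrix" (3x3 intrinsics, pixels), "R" (3x3) and "t" (3): a world point X has camera coordinates R X + t. Camera axes: x right, y down, z forward; pixel columns grow to the right and rows downward; lengths in m; the calibration is good to about 2 mm. A picture is of the moment at which its call begins. There is no depth.
- ctrl.close_job(): hands the job in; it is judged then, once.
Trained networks look in a picture, given as the dict that the camera call returned (one of the last four; its "shot" number tells which), for a name from the list of things; names that differ only in an ending like _2 or _b are one class to them, and where a whole thing is asked for, a point or a joint stands for the part that bears it (a point fixed in the world has none). Each returns a list of dicts, best first, with "p" (0 to 1); they miss things now and then, are a little off and sometimes report something else, mostly with a low value. They report only what shows in the picture. A call takes as long as a camera call.
- ctrl.search_frame(picture, name): "centre" ([column, row] in pixels, amid what is visible of it).
- ctrl.silhouettes(picture, name): "mask" (400x640 bool, what is visible of it) and "centre" ([column, row] in pixels, amid what is visible of it).
- ctrl.spot_point(picture, name): "centre" ([column, row] in pixels: a listed point, or the origin of a listed thing).
The state is a dict: "clock": time; "joint_pos": joint angles; "qvel": joint speeds; "tau": joint torques, N m; "tool_pos": TCP position; "orientation": TCP orientation; "force": force on the tool from outside, world axes, zero at the start; "moment": the same for the moment, N m; "opening": finger opening in m; "gripper_force": force on a finger pad.
Only numpy, scipy, OpenCV 4.12 (cv2) and the standard library are available. Lean on these libraries where they do the work, as an engineer would, in place of code of your own. Each camera call takes 0.05 s, during which the arm holds its last target. There are 200 camera calls.

## Working session

There is one attempt and no reset: what is moved stays moved. The work goes in short steps, Python scripts to look and compute and a tool call to move; the robot and the scene stay as the last step left them, time stands still between calls to the robot, and variables do not carry over. Pictures are saved under pics/ and viewed, at most 10 in all, crops included, and the job is handed in when it is done.

Besides the shell and the picture viewer there is one more tool, called after "Request:" as name([rows], argument=value, ...), one row to a line, values as JSON. carry_out: Moves the arm, as the interface text tells. Its arguments: {"type":"object","properties":{"deltas":{"type":"array"}},"required":["deltas"]}

```bash
mkdir -p pics; ls; python3 - <<'E'
from plant import ctrl
import cv2,pickle
o=ctrl.get_obs();print(o)
for n in("top","side"):
    s=ctrl.snapshot(n);cv2.imwrite(f"pics/{n}0.png",s["color"][:,:,::-1]);print(n,s["camera_matrix"],s["R"],s["t"])
    for k in["lock","rail_root","outer_door_fin","inner_door_fin","shuttle_post","shuttle_bed","dish","bat_a","vase","paint_bottle","water_tub"]:
        print(k,[(d["centre"],d["p"]) for d in ctrl.spot_point(s,k)[:3]])
E
```

```text
pics
{'clock': 0.0, 'joint_pos': array([ 8.73245796e+01,  2.05916350e+01,  6.32405164e-01, -2.12582986e-02,
       -7.01358052e+01, -1.65058964e+01]), 'qvel': array([ 0.06221375,  0.02755642,  0.09226203, -0.03760665,  0.00892446,
       -0.00648525]), 'tau': array([ 8.00305043e-04, -5.82725143e+01,  2.93046194e+01,  6.99711487e+00,
        7.08613690e-03, -1.62446686e-04]), 'tool_pos': array([0.22164523, 0.63703704, 0.22560646]), 'orientation': array([ 1.79903203e+02, -7.84311592e-03, -1.91885502e+01]), 'force': array([-0.74374161, -0.1575678 ,  0.10795053]), 'moment': array([0.01071877, 0.0144957 , 0.00419768]), 'gripper_force': 0.0, 'opening': 0.08795266602233039}
top [[396.3125031    0.         318.61223284]
 [  0.         396.3125031  192.27174615]
 [  0.           0.           1.        ]] [[-0.00631322 -0.9999778   0.00212908]
 [-0.97938376  0.00575328 -0.20192661]
 [ 0.20190988 -0.00335999 -0.97939834]] [-0.0535331   0.49885811  1.11106366]
lock [([298.9, 172.7], 0.91)]
rail_root [([302.8, 136.6], 0.82)]
outer_door_fin [([320.9, 178.3], 0.84)]
inner_door_fin [([271.0, 166.0],
[... 357 characters left out ...]
 427.38062229 195.80288445]
 [  0.           0.           1.        ]] [[-0.94788034 -0.31859525 -0.00446481]
 [-0.23190175  0.69942501 -0.67603716]
 [ 0.21850503 -0.63976693 -0.736854  ]] [0.47007433 0.24909807 1.02170392]
lock [([294.3, 236.6], 0.79)]
rail_root [([264.3, 208.1], 0.67), ([339.5, 119.2], 0.48)]
outer_door_fin [([318.0, 188.1], 0.94)]
inner_door_fin [([285.0, 226.1], 0.81)]
shuttle_post [([349.5, 203.7], 0.79)]
shuttle_bed [([306.5, 216.5], 0.58)]
dish [([334.4, 155.1], 0.59)]
bat_a [([304.9, 379.7], 0.95), ([242.3, 355.8], 0.87), ([335.7, 155.9], 0.7)]
vase [([303.3, 374.4], 0.8), ([305.2, 214.9], 0.6)]
paint_bottle [([297.5, 148.1], 0.95)]
water_tub [([341.2, 119.0], 0.92)]
```

```bash
cat > h.py <<'E'
import numpy as np,cv2
from plant import ctrl
def ray(s,px,z):
    K,R,t=s["camera_matrix"],s["R"],s["t"]
    d=R.T@np.linalg.solve(K,[px[0],px[1],1.]);c=-R.T@t
    return c+d*(z-c[2])/d[2]
def tri(obs):
    A=[];b=[]
    for s,p in obs:
        P=s["camera_matrix"]@np.c_[s["R"],s["t"]]
        for i in(0,1):
            r=p[i]*P[2]-P[i];A.append(r[:3]);b.append(-r[3])
    return np.linalg.lstsq(np.array(A),np.array(b),rcond=None)[0]
def proj(s,X):
    q=s["camera_matrix"]@(s["R"]@np.array(X)+s["t"]);return q[:2]/q[2]
E
python3 - <<'E'
from h import *
Z=dict(lock=0,rail_root=.092,outer_door_fin=.145,inner_door_fin=.145,shuttle_post=.118,dish=0,bat_a=0,vase=.012,paint_bottle=0,water_tub=0)
for n in("top","side"):
    s=ctrl.snapshot(n);print(n)
    for k,z in Z.items():
        print(k,[(ray(s,d["centre"],z).round(4)[:2],round(d["p"],2)) for d in ctrl.spot_point(s,k)[:3]])
for n in("top","side"):
    im=cv2.imread(f"pics/{n}0.png");cv2.imwrite(f"pics/{n}0b.png",cv2.resize(im[50:290,120:520] if n=="top" else im[100:,180:460],None,fx=2,fy=2,interpolation=2))
E
```

```text
top
lock [(array([ 0.5658, -0.0027]), 0.79)]
rail_root [(array([ 0.6582, -0.0091]), 0.71), (array([ 0.5242, -0.0646]), 0.52)]
outer_door_fin [(array([ 0.5186, -0.0594]), 0.57), (array([0.4053, 0.286 ]), 0.25)]
inner_door_fin [(array([0.5525, 0.0723]), 0.9)]
shuttle_post [(array([ 0.4313, -0.059 ]), 0.63)]
dish []
bat_a [(array([0.5687, 0.349 ]), 0.96), (array([0.4313, 0.3304]), 0.88)]
vase [(array([0.4312, 0.3311]), 0.61)]
paint_bottle [(array([ 0.691 , -0.3548]), 0.82)]
water_tub [(array([ 0.601 , -0.5126]), 0.82), (array([ 0.577 , -0.3728]), 0.68), (array([0.4235, 0.3363]), 0.51)]
side
lock [(array([ 0.5761, -0.0022]), 0.56)]
rail_root [(array([ 0.6561, -0.0073]), 0.56), (array([ 0.5311, -0.0198]), 0.4)]
outer_door_fin [(array([ 0.5167, -0.0676]), 0.77)]
inner_door_fin [(array([0.5596, 0.0642]), 0.77)]
shuttle_post [(array([ 0.4489, -0.0677]), 0.83)]
dish [(array([ 0.5644, -0.36  ]), 0.81), (array([0.4269, 0.3278]), 0.53)]
bat_a [(array([0.4211, 0.3309]), 0.78), (array([0.5651, 0.3306]), 0.63)]
vase [(array([0.429 , 0.3287]), 0.96)]
paint_bottle [(array([ 0.7012, -0.3633]), 0.84), (array([ 0.5603, -0.0881]), 0.27)]
water_tub [(array([ 0.6052, -0.0354]), 0.65), (array([ 0.699 , -0.0801]), 0.49)]
```

View pics/top0.png

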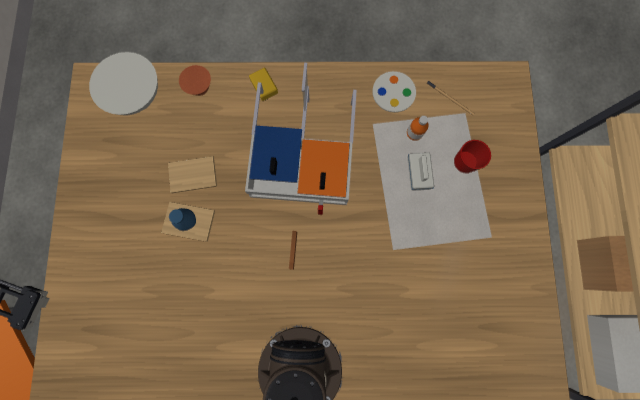

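View pics/side0.png

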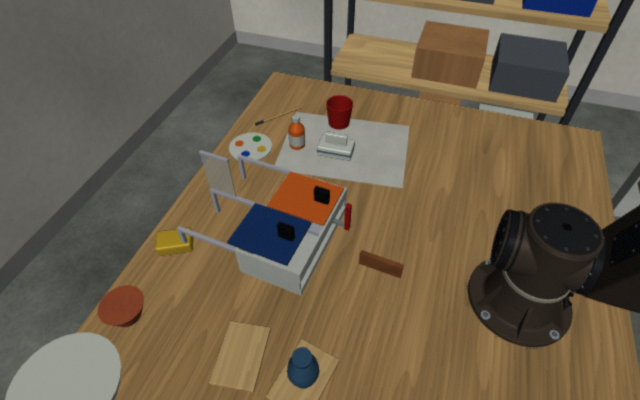

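```bash
cat >> h.py <<'E'
from scipy.optimize import minimize
def box(cx,cy,z0,z1,lx,ly):
    return np.array([[cx+i*lx/2,cy+j*ly/2,z] for i in(-1,1) for j in(-1,1) for z in(z0,z1)])
FIN=lambda q,y:box(-.045+q,y,.1,.145,.04,.014)
DOOR=lambda q,y:[box(q,y,.092,.1,.16,.136),FIN(q,y)]
DISH=[box(0,0,0,.038,.11,.064),box(0,0,.038,.074,.07,.014)]
BAT=[box(0,0,0,.012,.096,.14)]
def render(s,parts,p,F=8):
    m=np.zeros((400,640),np.uint8);x,y,a=p[:3];c,sn=np.cos(a),np.sin(a)
    for b in parts:
        W=np.c_[b[:,0]*c-b[:,1]*sn+x,b[:,0]*sn+b[:,1]*c+y,b[:,2]+(p[4] if len(p)>4 else 0)]
        q=np.array([proj(s,w) for w in W])
        h=cv2.convexHull(np.float32(q))
        cv2.fillConvexPoly(m,np.round(h*256).astype(np.int32),255,cv2.LINE_AA,8)
    return cv2.GaussianBlur(m.astype(np.float32)/255,(0,0),1.0)
def fit(views,model,p0,step):
    """views: [(shot,mask)], model(p)->parts"""
    ms=[(s,cv2.GaussianBlur(m.astype(np.float32),(0,0),1.0)) for s,m in views]
    def cost(p): return sum(((render(s,model(p),p)-m)**2).sum()/m.sum() for s,m in ms)
    best=None
    for _ in range(2):
        x0=p0 if best is None else best.x
        best=minimize(cost,x0,method="Nelder-Mead",options=dict(initial_simplex=np.array([x0]+[np.array(x0)+np.eye(len(x0))[i]*step[i] for i in range(len(x0))]),xatol=1e-5,fatol=1e-6,maxiter=300))
    return best.x,best.fun
def sil(s,k,near=None):
    r=ctrl.silhouettes(s,k)
    if near is not None: r=[d for d in r if np.hypot(*(np.array(d["centre"])-near))<20]
    return r[0]["mask"] if r else None
E
python3 - <<'E'
from h import *
T=ctrl.snapshot("top");S=ctrl.snapshot("side")
def go(k,model,p0,step,near=(None,None)):
    ms=[(s,sil(s,k,n)) for s,n in zip((T,S),near)]
    v=[(s,m) for s,m in ms if m is not None]
    print(k,[int(m.sum()) for s,m in v])
    for w in [v]+([[a] for a in v] if len(v)>1 else []):
        x,f=fit(w,model,p0,step);print("  ",np.round(x[:2],4),"yaw",np.degrees(x[2]).round(2),x[3:].round(4),"cost",round(f,3))
go("outer_door",lambda p:DOOR(0,-.07),[.57,-.003,-.05],[.01,.01,.1])
go("inner_door",lambda p:DOOR(p[3],.07),[.57,-.003,-.05,.03],[.01,.01,.1,.02])
go("dish",lambda p:DISH,[.565,-.36,0.],[.01,.01,.1],((421,171),(334,155)))
go("bat_a",lambda p:BAT,[.567,.34,0.],[.01,.01,.1],((191,173),(242,356)))
for k,z in(("paint_bottle",0.115),("water_tub",.085),("vase",.117)):
    a,b=[ctrl.search_frame(s,k) for s in(T,S)]
    print(k,[ (d["centre"],d["p"]) for d in a[:1]+b[:1]],[tri([(T,a[0]["centre"]),(S,b[0]["centre"])]).round(3)] if a and b else 0)
a,b=[ctrl.spot_point(s,"rail_root") for s in(T,S)]
for k in("rail_root","outer_door_fin","inner_door_fin","shuttle_post"):
    a,b=[ctrl.spot_point(s,k) for s in(T,S)]
    if a and b: print(k,tri([(T,a[0]["centre"]),(S,b[0]["centre"])]).round(4))
E
```

```text
outer_door [854, 2479]
   [ 0.5707 -0.0052] yaw -5.42 [] cost 4.03
   [ 1.2322 -0.8341] yaw 188.76 [] cost 0.927
   [ 0.5693 -0.0051] yaw -5.27 [] cost 0.014
inner_door [2520, 3007]
   [ 0.57  -0.002] yaw -5.61 [0.029] cost 0.055
   [ 0.5728 -0.0009] yaw -5.5 [0.0251] cost 0.024
   [ 0.5782 -0.0044] yaw -5.6 [0.0219] cost 0.022
dish [891, 846]
   [ 0.5697 -0.3679] yaw 1.69 [] cost 0.089
   [ 0.5688 -0.3668] yaw 2.23 [] cost 0.034
   [ 0.5701 -0.3708] yaw -0.74 [] cost 0.047
bat_a [1443, 2868]
   [0.5686 0.3311] yaw 8.28 [] cost 0.06
   [0.5673 0.3324] yaw 7.8 [] cost 0.021
   [0.5689 0.3305] yaw 8.41 [] cost 0.033
paint_bottle [([418.8, 128.2], 0.7), ([296.3, 133.6], 0.72)] [array([ 0.699, -0.363,  0.048])]
water_tub [([472.1, 155.6], 0.93), ([340.9, 107.9], 0.93)] [array([ 0.598, -0.508,  0.073])]
vase [([183.9, 217.0], 0.97), ([298.8, 367.3], 0.75)] [array([0.429, 0.333, 0.053])]
rail_root [ 0.656  -0.0146  0.0835]
inner_door_fin [0.5537 0.0712 0.1443]
shuttle_post [ 0.4396 -0.057   0.1305]
```

```bash
cat >> h.py <<'E'
LOCK=np.array([.570,-.004]);LY=-5.5
def L(x,y):
    a=np.radians(LY);return LOCK+[x*np.cos(a)-y*np.sin(a),x*np.sin(a)+y*np.cos(a)]
def plan(wps,start=None):
    """wps: (x,y,z,yaw,grip,speed mm/row, hold rows); prints the calls"""
    o=ctrl.get_obs();p=np.array(o["tool_pos"]) if start is None else np.array(start[:3]);yaw=o["orientation"][2] if start is None else start[3]
    print("at",p.round(4),"yaw",round(yaw,2),"t",round(o["clock"],2))
    for x,y,z,w,g,sp,hold in wps:
        tgt=np.array([x,y,z]);dy=(w-yaw+180)%360-180
        n=max(1,int(np.ceil(max(np.linalg.norm(tgt-p)*1000/sp,abs(dy)/8.5))))
        P=[(p+(tgt-p)*i/n,yaw+dy*i/n) for i in range(1,n+1)]+[(tgt,yaw+dy)]*hold
        print("-> ",tgt.round(4),"yaw",round(w,2))
        for k in range(0,len(P),5):
            a=np.radians(yaw);R=np.array([[np.cos(a),np.sin(a),0],[np.sin(a),-np.cos(a),0],[0,0,-1]])
            rows=[[*((R.T@(q-p))/.2).round(3).tolist(),round((yaw-v)/360,4),g] for q,v in P[k:k+5]]
            rows=[[float(c)+0. for c in r] for r in rows]
            print(f"   [{','.join(str(r).replace(' ','') for r in rows)}]")
            p=p+R@np.array(rows[-1][:3])*.2;yaw=yaw-rows[-1][3]*360
E
python3 - <<'E'
from h import *
x,y=L(-.02,.07)
plan([(x,y,.22,-5.5,1,49,0),(x,y,.113,-5.5,1,40,2)])
E
```

```text
at [0.2218 0.6375 0.2266] yaw -19.18 t 3.6
->  [0.5568 0.0676 0.22  ] yaw -5.5
   [[0.18,0.153,0.002,-0.0027,1.0],[0.36,0.306,0.005,-0.0054,1.0],[0.54,0.459,0.007,-0.0081,1.0],[0.72,0.612,0.009,-0.0109,1.0],[0.899,0.765,0.012,-0.0136,1.0]]
   [[0.167,0.167,0.002,-0.0027,1.0],[0.333,0.335,0.004,-0.0054,1.0],[0.499,0.503,0.007,-0.0081,1.0],[0.665,0.67,0.009,-0.0108,1.0],[0.831,0.838,0.011,-0.0136,1.0]]
   [[0.151,0.181,0.003,-0.0027,1.0],[0.303,0.363,0.005,-0.0054,1.0],[0.454,0.544,0.007,-0.0081,1.0],[0.605,0.725,0.01,-0.0108,1.0]]
->  [0.5568 0.0676 0.113 ] yaw -5.5
   [[0.0,0.0,0.178,0.0,1.0],[0.0,0.0,0.357,0.0,1.0],[0.0,0.0,0.535,0.0,1.0],[0.0,0.0,0.535,0.0,1.0],[0.0,0.0,0.535,0.0,1.0]]
```

Request:
carry_out([
  [[0.18,0.153,0.002,-0.0027,1],[0.36,0.306,0.005,-0.0054,1],[0.54,0.459,0.007,-0.008,1],[0.72,0.612,0.009,-0.011,1],[0.9,0.765,0.012,-0.0136,1]],
])

```text
clock: 4.1
tool_pos: [0.3422, 0.4322, 0.2244]
orientation: [-180.0, -0.0, -14.2]
force: [1.1, 0.7, -0.3]
opening: 0.0879
gripper_force: 0.0
```

Request:
carry_out([
  [[0.167,0.167,0.002,-0.0027,1],[0.333,0.335,0.004,-0.0054,1],[0.5,0.503,0.007,-0.008,1],[0.665,0.67,0.009,-0.011,1],[0.83,0.838,0.011,-0.0136,1]],
])

```text
clock: 4.6
tool_pos: [0.4617, 0.2288, 0.2224]
orientation: [-180.0, -0.0, -9.3]
force: [0.7, 0.5, 0.2]
opening: 0.0876
gripper_force: 0.0
```

Request:
carry_out([
  [[0.151,0.181,0.003,-0.0027,1],[0.303,0.363,0.005,-0.0054,1],[0.454,0.544,0.007,-0.008,1],[0.605,0.725,0.01,-0.011,1],[0.605,0.725,0.01,-0.011,1]],
])

```text
clock: 5.1
tool_pos: [0.5585, 0.0634, 0.2196]
orientation: [179.9, 0.0, -5.7]
force: [-0.5, 0.2, -0.6]
opening: 0.0879
gripper_force: 0.0
```

Request:
carry_out([
  [[-0.008,-0.02,0.18,0,1],[-0.008,-0.02,0.36,0,1],[-0.008,-0.02,0.53,0,1],[-0.008,-0.02,0.53,0,0],[-0.008,-0.02,0.53,0,-1]],
])

```text
clock: 5.6
tool_pos: [0.5558, 0.072, 0.1146]
orientation: [180.0, 0.0, -5.4]
force: [-0.3, -0.5, 0.7]
opening: 0.0768
gripper_force: 0.0
```

Request:
carry_out([
  [[0,0,0,0,-1],[0,0,0,0,-1],[0,0,0,0,-1],[0,0,0,0,-1],[0,0,0,0,-1]],
])

```text
clock: 6.1
tool_pos: [0.5557, 0.0719, 0.1144]
orientation: [-180.0, -0.0, -5.4]
force: [0.1, 0.5, 0.2]
opening: 0.0372
gripper_force: 0.0
```

Request:
carry_out([
  [[0,0,0,0,-1],[0,0,0,0,-1],[0,0,0,0,-1],[0,0,0,0,-1]],
])

```text
clock: 6.5
tool_pos: [0.5555, 0.0716, 0.1139]
orientation: [180.0, 0.0, -5.4]
force: [-0.0, -1.9, -0.3]
opening: 0.0137
gripper_force: 30.0
```

Request:
carry_out([
  [[-0.025,0,0,0,-1],[-0.05,0,0,0,-1],[-0.075,0,0,0,-1],[-0.1,0,0,0,-1],[-0.1,0,0,0,-1]],
])

```text
clock: 7.0
tool_pos: [0.5343, 0.0735, 0.1139]
orientation: [180.0, 0.1, -5.4]
force: [-2.2, -4.2, 1.2]
opening: 0.0137
gripper_force: 30.0
```

Request:
carry_out([
  [[-0.01,0,0,0,-1],[-0.02,0,0,0,-1],[-0.03,0,0,0,-1],[-0.03,0,0,0,-1]],
])

```text
clock: 7.4
tool_pos: [0.5292, 0.0739, 0.1139]
orientation: [180.0, 0.0, -5.4]
force: [-1.0, -5.8, 0.7]
opening: 0.014
gripper_force: 30.0
```

Request:
carry_out([
  [[-0.01,0,0,0,-1],[-0.02,0,0,0,-1],[-0.03,0,0,0,-1],[-0.03,0,0,0,-1]],
])

```text
clock: 7.8
tool_pos: [0.5246, 0.0744, 0.1139]
orientation: [180.0, -0.1, -5.4]
force: [6.1, -8.8, -5.0]
opening: 0.0137
gripper_force: 30.0
```

Request:
carry_out([
  [[-0.01,0.01,0,0,-1],[-0.02,0.01,0,0,-1],[-0.02,0.01,0,0,-1]],
])

```text
clock: 8.1
tool_pos: [0.5244, 0.0744, 0.1141]
orientation: [-179.8, -0.5, -5.4]
force: [22.3, -6.6, -19.7]
opening: 0.0137
gripper_force: 30.0
```

Request:
carry_out([
  [[0.02,0,0,0,-1],[0.02,0,0,0,0.2],[0.02,0,0,0,0.2],[0.02,0,0,0,0.2]],
])

```text
clock: 8.5
tool_pos: [0.5232, 0.0729, 0.114]
orientation: [-180.0, 0.0, -5.4]
force: [-0.2, -0.6, -1.4]
opening: 0.0323
gripper_force: 0.0
```

Request:
carry_out([
  [[0,0,-0.2,0,0.2],[0,0,-0.45,0,0.2],[-0.2,0.1,-0.55,0,0.2],[-0.4,0.25,-0.55,0,0.2],[-0.5,0.48,-0.55,0,0.2]],
])

```text
clock: 9.0
tool_pos: [0.4127, -0.0129, 0.2246]
orientation: [-179.9, -0.1, -5.3]
force: [1.1, -1.5, 0.3]
opening: 0.0525
gripper_force: 0.0
```

Request:
carry_out([
  [[0,0.25,0,0,0.2],[0,0.5,0,0,0.2],[0,0.75,0,0,0.2],[0,1,0,0,0.2]],
])

```text
clock: 9.4
tool_pos: [0.3952, -0.2139, 0.2246]
orientation: [-180.0, -0.1, -5.4]
force: [1.6, 0.5, 0.1]
opening: 0.0531
gripper_force: 0.0
```

```bash
cat > look.py <<'E'
from h import *
import pickle
def main(tag):
    T=ctrl.snapshot("top");S=ctrl.snapshot("side")
    for n,s in(("top",T),("side",S)): cv2.imwrite(f"pics/{n}{tag}.png",s["color"][:,:,::-1])
    return T,S
E
python3 - <<'E'
from look import *
T,S=main(1)
print(ctrl.get_obs()["tool_pos"])
M={}
for k in("outer_door","inner_door"):
    M[k]=[(s,sil(s,k)) for s in(T,S)]
    print(k,[None if m is None else int(m.sum()) for s,m in M[k]])
for k,y in(("outer_door",-.07),("inner_door",.07)):
    for w in([M[k][0]],[M[k][1]]):
        if w[0][1] is None: continue
        x,f=fit(w,lambda p:DOOR(0,y),[.57,-.003,-.095],[.01,.01,.1]);print(k,x[:2].round(4),np.degrees(x[2]).round(2),round(f,3))
E
```

```text
[ 0.39417705 -0.2169621   0.22383863]
outer_door [363, 2379]
inner_door [460, 3070]
outer_door [ 0.6107 -0.0192] 43.63 5.808
outer_door [ 0.5697 -0.0067] -5.33 0.034
inner_door [0.617  0.0567] -88.37 4.307
inner_door [ 0.5704 -0.0049] -5.18 0.021
```

```bash
sed -i 's/^LOCK=.*/LOCK=np.array([.571,-.002]);LY=-5.3/' h.py; python3 - <<'E'
from h import *
x,y=L(-.045,-.07)
plan([(x,y,.20,-5.3,.2,49,0),(x,y,.113,-5.3,.2,45,0),(x,y,.113,-5.3,-1,45,6),(*L(.11,-.07),.113,-5.3,-1,25,2)])
E
```

```text
at [ 0.3959 -0.2117  0.224 ] yaw -5.43 t 9.7
->  [ 0.5197 -0.0675  0.2   ] yaw -5.3
   [[0.137,-0.194,0.03,-0.0001,0.2],[0.274,-0.388,0.06,-0.0002,0.2],[0.411,-0.582,0.09,-0.0003,0.2],[0.548,-0.776,0.12,-0.0004,0.2]]
->  [ 0.5197 -0.0675  0.113 ] yaw -5.3
   [[0.0,0.0,0.217,0.0,0.2],[0.0,0.0,0.435,0.0,0.2]]
->  [ 0.5197 -0.0675  0.113 ] yaw -5.3
   [[0.0,0.0,0.0,0.0,-1.0],[0.0,0.0,0.0,0.0,-1.0],[0.0,0.0,0.0,0.0,-1.0],[0.0,0.0,0.0,0.0,-1.0],[0.0,0.0,0.0,0.0,-1.0]]
   [[0.0,0.0,0.0,0.0,-1.0],[0.0,0.0,0.0,0.0,-1.0]]
->  [ 0.6741 -0.0819  0.113 ] yaw -5.3
   [[0.111,0.0,0.0,0.0,-1.0],[0.222,0.0,0.0,0.0,-1.0],[0.332,0.0,0.0,0.0,-1.0],[0.443,0.0,0.0,0.0,-1.0],[0.554,0.0,0.0,0.0,-1.0]]
   [[0.111,0.0,0.0,0.0,-1.0],[0.221,0.0,0.0,0.0,-1.0],[0.221,0.0,0.0,0.0,-1.0],[0.221,0.0,0.0,0.0,-1.0]]
```

Request:
carry_out([
  [[0.137,-0.194,0.03,0,0.2],[0.274,-0.388,0.06,0,0.2],[0.411,-0.582,0.09,0,0.2],[0.548,-0.776,0.12,0,0.2],[0.548,-0.776,0.12,0,0.2]],
])

```text
clock: 10.2
tool_pos: [0.5225, -0.0625, 0.1989]
orientation: [180.0, 0.0, -5.0]
force: [-1.2, -0.3, 0.5]
opening: 0.0528
gripper_force: 0.0
```

Request:
carry_out([
  [[0,0,0.217,0,0.2],[0,0,0.435,0,0.2],[0,0,0.435,0,-1],[0,0,0.435,0,-1],[0,0,0.435,0,-1]],
])

```text
clock: 10.7
tool_pos: [0.5214, -0.0673, 0.1154]
orientation: [-180.0, -0.2, -5.3]
force: [0.5, 0.5, 0.3]
opening: 0.0339
gripper_force: 0.0
```

Request:
carry_out([
  [[0,0,0,0,-1],[0,0,0,0,-1],[0,0,0,0,-1],[0,0,0,0,-1]],
])

```text
clock: 11.1
tool_pos: [0.5218, -0.0661, 0.1146]
orientation: [-179.8, -0.3, -5.4]
force: [0.7, 12.4, 4.1]
opening: 0.0142
gripper_force: 30.0
```

Request:
carry_out([
  [[0.11,-0.006,0,0,-1],[0.22,-0.006,0,0,-1],[0.33,-0.006,0,0,-1],[0.44,-0.006,0,0,-1],[0.55,-0.006,0,0,-1]],
])

```text
clock: 11.6
tool_pos: [0.6314, -0.0757, 0.1146]
orientation: [-179.9, -0.2, -5.4]
force: [-1.8, 11.4, 6.4]
opening: 0.0143
gripper_force: 30.0
```

Request:
carry_out([
  [[0.1,0,0,0,-1],[0.17,0,0,0,-1],[0.215,0,0,0,-1],[0.215,0,0,0,-1]],
])

```text
clock: 12.0
tool_pos: [0.6751, -0.0795, 0.1146]
orientation: [-179.9, -0.3, -5.4]
force: [2.4, 8.3, 2.4]
opening: 0.0139
gripper_force: 30.0
```

Request:
carry_out([
  [[0.01,-0.004,0,0,-1],[0.015,-0.004,0,0,-1],[0.015,-0.004,0,0,-1]],
])

```text
clock: 12.3
tool_pos: [0.6753, -0.0795, 0.1146]
orientation: [-179.9, -0.1, -5.4]
force: [-4.9, 7.6, 6.8]
opening: 0.0138
gripper_force: 30.0
```

Request:
carry_out([
  [[-0.01,0,0,0,0.2],[-0.01,0,0,0,0.2],[-0.01,0,0,0,0.2],[-0.01,0,-0.2,0,0.2],[-0.01,0,-0.45,0,0.2]],
])

```text
clock: 12.8
tool_pos: [0.6716, -0.0812, 0.2011]
orientation: [179.9, 0.3, -5.5]
force: [2.0, 1.6, 0.3]
opening: 0.0481
gripper_force: 0.0
```

```bash
sed -i 's/^LOCK=.*/LOCK=np.array([.571,-.001]);LY=-5.1/' h.py; python3 - <<'E'
from h import *
plan([(.5695,-.368,.20,1,.2,49,0),(.5695,-.368,.045,1,.2,45,0)])
E
```

```text
at [ 0.6716 -0.0812  0.2011] yaw -5.47 t 12.8
->  [ 0.5695 -0.368   0.2   ] yaw 1
   [[-0.053,0.211,0.001,-0.0026,0.2],[-0.106,0.422,0.002,-0.0051,0.2],[-0.159,0.633,0.002,-0.0077,0.2],[-0.212,0.844,0.003,-0.0103,0.2],[-0.265,1.055,0.004,-0.0128,0.2]]
   [[-0.07,0.205,0.001,-0.0026,0.2],[-0.14,0.411,0.001,-0.0052,0.2]]
->  [ 0.5695 -0.368   0.045 ] yaw 1
   [[0.0,0.0,0.194,0.0,0.2],[0.0,0.0,0.388,0.0,0.2],[0.0,0.0,0.581,0.0,0.2],[0.0,0.0,0.775,0.0,0.2]]
```

Request:
carry_out([
  [[-0.053,0.2,0,-0.0026,0.2],[-0.106,0.4,0,-0.005,0.2],[-0.159,0.6,0,-0.0077,0.2],[-0.212,0.8,0,-0.0103,0.2],[-0.25,1.0,0,-0.0128,0.2]],
])

```text
clock: 13.3
tool_pos: [0.6036, -0.2768, 0.2032]
orientation: [180.0, -0.0, -0.8]
force: [1.2, -0.5, 0.8]
opening: 0.0524
gripper_force: 0.0
```

Request:
carry_out([
  [[-0.08,0.23,0,-0.003,0.2],[-0.155,0.466,0,-0.0052,0.2],[-0.155,0.466,0,-0.0052,0.2],[-0.155,0.466,0,-0.0052,0.2]],
])

```text
clock: 13.7
tool_pos: [0.5712, -0.3695, 0.2026]
orientation: [-180.0, 0.0, 0.9]
force: [0.1, 0.3, -0.3]
opening: 0.0525
gripper_force: 0.0
```

```bash
python3 - <<'E'
from look import *
plan([(.5695,-.368,.045,1,.2,45,0)])
S=ctrl.snapshot("side");m=sil(S,"dish",(334,155))
if m is not None:
    x,f=fit([(S,m)],lambda p:DISH,[.5695,-.368,0.],[.01,.01,.1]);print(x,f)
im=cv2.resize(S["color"][90:200,240:440,::-1],None,fx=4,fy=4,interpolation=2);cv2.imwrite("pics/s2.png",im)
E
```

```text
at [ 0.5712 -0.3695  0.2026] yaw 0.87 t 13.7
->  [ 0.5695 -0.368   0.045 ] yaw 1
   [[-0.002,-0.002,0.197,-0.0001,0.2],[-0.004,-0.004,0.394,-0.0002,0.2],[-0.006,-0.006,0.591,-0.0003,0.2],[-0.009,-0.008,0.788,-0.0004,0.2]]
[ 0.57131878 -0.37224002  0.1040448 ] 0.08538809418678284
```

View pics/s2.png

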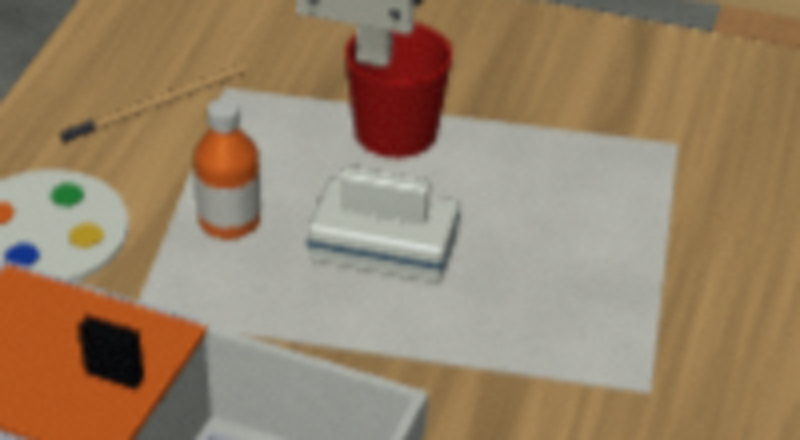

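```bash
python3 - <<'E'
from look import *
S=ctrl.snapshot("side");T=ctrl.snapshot("top")
for a,b,z in(((342,200),(428,217),.062),((310,262),(440,283),0.),((342,178),(430,190),.074),((312,238),(444,263),.013)):
    p,q=[ray(S,(240+u/4-.4,90+v/4-.4),z) for u,v in(a,b)];d=p-q;print(p[:2].round(4),q[:2].round(4),np.degrees(np.arctan2(d[1],d[0])).round(1),np.linalg.norm(d).round(4))
im=cv2.imread("pics/top0.png");cv2.imwrite("pics/t3.png",cv2.resize(im[110:230,370:500],None,fx=5,fy=5,interpolation=2))
E
```

```text
[ 0.5982 -0.3478] [ 0.5291 -0.3494] 1.3 0.0691
[ 0.6215 -0.3371] [ 0.5156 -0.346 ] 4.8 0.1063
[ 0.602  -0.3593] [ 0.533  -0.3668] 6.2 0.0694
[ 0.6245 -0.3511] [ 0.5157 -0.3556] 2.4 0.1089
```

View pics/t3.png

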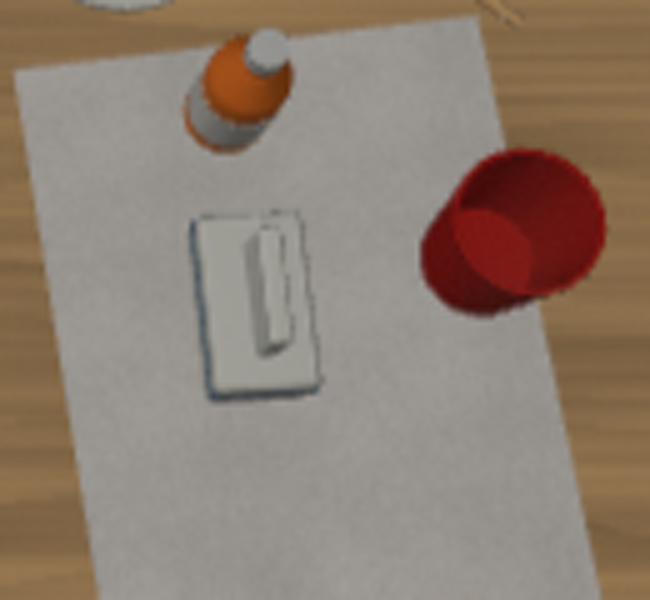

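Request:
carry_out([
  [[-0.01,-0.008,0.2,-0.006,0.2],[-0.01,-0.008,0.4,-0.006,0.2],[-0.01,-0.008,0.6,-0.006,0.2],[-0.01,-0.008,0.75,-0.006,0.2],[-0.01,-0.008,0.788,-0.006,0.2]],
])

```text
clock: 14.4
tool_pos: [0.5685, -0.3641, 0.0416]
orientation: [-179.8, 0.3, 3.3]
force: [-0.4, 0.6, -0.1]
opening: 0.0523
gripper_force: 0.0
```

Request:
carry_out([
  [[0,0,0,0,-1],[0,0,0,0,-1],[0,0,0,0,-1],[0,0,0,0,-1],[0,0,0,0,-1]],
])

```text
clock: 14.9
tool_pos: [0.5708, -0.3664, 0.0466]
orientation: [180.0, -0.1, 3.2]
force: [-0.4, -1.1, -0.4]
opening: 0.0179
gripper_force: 0.0
```

Request:
carry_out([
  [[0,0,0,0,-1],[0,0,0,0,-1],[0,0,-0.1,0,-1],[0,0,-0.3,0,-1],[0,0,-0.5,0,-1]],
])

```text
clock: 15.4
tool_pos: [0.5691, -0.3658, 0.1448]
orientation: [-179.9, 0.2, 3.2]
force: [1.1, -0.2, -3.1]
opening: 0.0139
gripper_force: 30.0
```

Request:
carry_out([
  [[0,0,-0.15,0,-1],[0,0,-0.3,0,-1],[0,0,-0.3,0,-1]],
])

```text
clock: 15.7
tool_pos: [0.572, -0.3673, 0.2101]
orientation: [179.8, -0.4, 3.2]
force: [-0.2, -0.3, -2.7]
opening: 0.0138
gripper_force: 30.0
```

```bash
python3 - <<'E'
from look import *
o=ctrl.get_obs();print(o["tool_pos"],o["orientation"],o["force"],o["opening"],o["gripper_force"])
S=ctrl.snapshot("side")
im=cv2.resize(S["color"][40:190,250:450,::-1],None,fx=4,fy=4,interpolation=2);cv2.imwrite("pics/s4.png",im)
m=sil(S,"dish")
p,y=o["tool_pos"],np.radians(o["orientation"][2])
if m is not None:
    x,f=fit([(S,m)],lambda q:DISH,[p[0],p[1],y,0,p[2]-.045],[.01,.005,.1,.01,.005]);print(x.round(4),f)
plan([(*L(0,-.07),.21,LY,-1,30,1),(*L(0,-.07),.063,LY,-1,20,1)])
E
```

```text
[ 0.57201293 -0.36733961  0.21013857] [179.80133245  -0.35524072   3.22753939] [-0.24477754 -0.2598396  -2.70910222] 0.013832731020634866 29.9847212433815
[ 0.5747 -0.3821  0.1616  0.0495  0.1545] 0.30219128727912903
at [ 0.57   -0.366   0.2051] yaw 3.18 t 15.8
->  [ 0.5648 -0.0707  0.21  ] yaw -5.1
   [[0.006,-0.148,-0.002,0.0023,-1.0],[0.011,-0.295,-0.005,0.0046,-1.0],[0.017,-0.443,-0.007,0.0069,-1.0],[0.022,-0.59,-0.01,0.0092,-1.0],[0.028,-0.738,-0.012,0.0115,-1.0]]
   [[-0.005,-0.147,-0.003,0.0023,-1.0],[-0.01,-0.295,-0.005,0.0046,-1.0],[-0.015,-0.443,-0.008,0.0069,-1.0],[-0.02,-0.59,-0.01,0.0092,-1.0],[-0.025,-0.738,-0.013,0.0115,-1.0]]
   [[0.0,0.0,0.0,0.0,-1.0]]
->  [ 0.5648 -0.0707  0.063 ] yaw -5.1
   [[0.0,0.0,0.092,0.0,-1.0],[0.0,0.0,0.184,0.0,-1.0],[0.0,0.0,0.276,0.0,-1.0],[0.0,0.0,0.368,0.0,-1.0],[0.0,0.0,0.46,0.0,-1.0]]
   [[0.0,0.0,0.092,0.0,-1.0],[0.0,0.0,0.184,0.0,-1.0],[0.0,0.0,0.275,0.0,-1.0],[0.0,0.0,0.275,0.0,-1.0]]
```

View pics/s4.png

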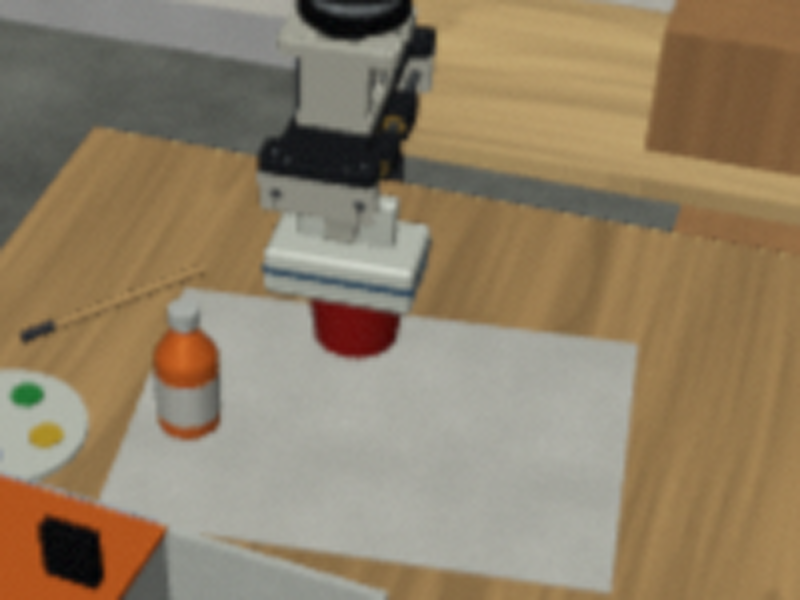

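```bash
python3 - <<'E'
from look import *
S=ctrl.snapshot("side")
o=ctrl.get_obs();print(o["tool_pos"],o["orientation"])
for z in(.155,.160,.165):
  for a,b,dz in(((263,287),(413,310),0),((263,268),(413,293),.013),((272,238),(424,260),.036)):
    p,q=[ray(S,(250+u/4-.4,40+v/4-.4),z+dz) for u,v in(a,b)];d=p-q;print(z,dz,((p+q)/2)[:2].round(4),np.degrees(np.arctan2(d[1],d[0])).round(1),np.linalg.norm(d).round(4))
plan([(*L(0,-.07),.21,LY,-1,30,0)])
E
```

```text
[ 0.56939512 -0.36575692  0.20385023] [-1.79914087e+02  9.58211704e-02  3.17877361e+00]
0.155 0 [ 0.5752 -0.3607] 4.0 0.1139
0.155 0.013 [ 0.5767 -0.3647] 2.7 0.114
0.155 0.036 [ 0.5721 -0.3731] 4.3 0.1134
0.16 0 [ 0.5732 -0.3542] 4.0 0.1132
0.16 0.013 [ 0.5748 -0.3581] 2.7 0.1133
0.16 0.036 [ 0.5701 -0.3663] 4.3 0.1127
0.165 0 [ 0.5713 -0.3478] 4.0 0.1125
0.165 0.013 [ 0.5728 -0.3515] 2.7 0.1125
0.165 0.036 [ 0.5681 -0.3595] 4.3 0.1119
at [ 0.5694 -0.3658  0.2039] yaw 3.18 t 15.85
->  [ 0.5648 -0.0707  0.21  ] yaw -5.1
   [[0.006,-0.147,-0.003,0.0023,-1.0],[0.012,-0.295,-0.006,0.0046,-1.0],[0.018,-0.442,-0.009,0.0069,-1.0],[0.023,-0.59,-0.012,0.0092,-1.0],[0.029,-0.737,-0.015,0.0115,-1.0]]
   [[-0.004,-0.148,-0.003,0.0023,-1.0],[-0.009,-0.295,-0.007,0.0046,-1.0],[-0.014,-0.442,-0.01,0.0069,-1.0],[-0.019,-0.59,-0.013,0.0092,-1.0],[-0.024,-0.737,-0.016,0.0115,-1.0]]
```

Request:
carry_out([
  [[0,-0.12,-0.005,0.002,-1],[0.005,-0.26,-0.01,0.0045,-1],[0.01,-0.41,-0.012,0.007,-1],[0.016,-0.56,-0.014,0.009,-1],[0.02,-0.7,-0.015,0.0115,-1]],
])

```text
clock: 16.35
tool_pos: [0.5651, -0.2248, 0.206]
orientation: [-180.0, 0.2, -1.0]
force: [0.6, 0.1, -2.8]
opening: 0.0138
gripper_force: 30.0
```

Request:
carry_out([
  [[-0.005,-0.15,-0.005,0.002,-1],[-0.012,-0.31,-0.008,0.0045,-1],[-0.02,-0.48,-0.01,0.007,-1],[-0.025,-0.65,-0.012,0.009,-1],[-0.03,-0.77,-0.014,0.0115,-1]],
])

```text
clock: 16.85
tool_pos: [0.5616, -0.0704, 0.2091]
orientation: [180.0, 0.2, -5.1]
force: [0.0, -0.5, -2.5]
opening: 0.014
gripper_force: 30.0
```

Request:
carry_out([
  [[0,0,0,0,-1],[0,0,0,0,-1],[0,0,0,0,-1]],
])

```text
clock: 17.15
tool_pos: [0.5623, -0.0726, 0.21]
orientation: [180.0, 0.1, -5.1]
force: [-0.2, 0.0, -3.6]
opening: 0.0137
gripper_force: 30.0
```

```bash
python3 - <<'E'
from look import *
T,S=main(5)
plan([(*L(-.002,-.07),.11,LY,-1,30,0),(*L(-.002,-.07),.062,LY,-1,15,1)])
cv2.imwrite("pics/s5.png",np.vstack([cv2.resize(S["color"][120:270,220:420,::-1],None,fx=3,fy=3,interpolation=2)]))
E
```

```text
at [ 0.5626 -0.0729  0.2105] yaw -5.13 t 17.25
->  [ 0.5628 -0.0705  0.11  ] yaw -5.1
   [[0.0,-0.003,0.126,0.0,-1.0],[0.0,-0.006,0.251,0.0,-1.0],[0.0,-0.009,0.377,-0.0001,-1.0],[0.0,-0.012,0.503,-0.0001,-1.0]]
->  [ 0.5628 -0.0705  0.062 ] yaw -5.1
   [[0.0,0.0,0.06,0.0,-1.0],[0.0,0.0,0.12,0.0,-1.0],[0.0,0.0,0.18,0.0,-1.0],[0.0,0.0,0.24,0.0,-1.0],[0.0,0.0,0.24,0.0,-1.0]]
```

View pics/s5.png

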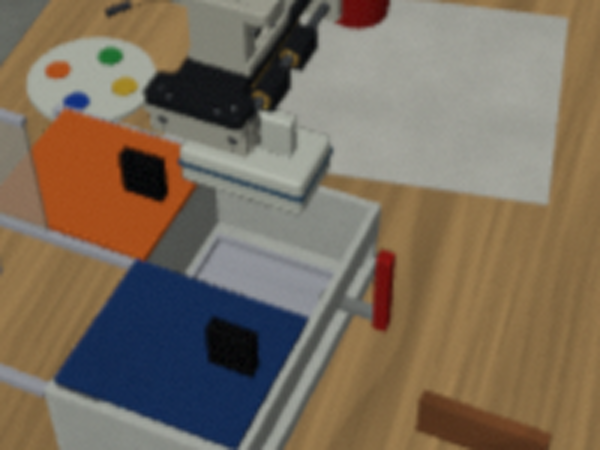

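Request:
carry_out([
  [[0,-0.004,0.12,0,-1],[0,-0.008,0.25,0,-1],[0,-0.012,0.38,0,-1],[0,-0.012,0.5,0,-1],[0,-0.012,0.5,0,-1]],
])

```text
clock: 17.75
tool_pos: [0.5605, -0.0708, 0.1077]
orientation: [179.9, 0.4, -5.2]
force: [-0.7, -0.5, -3.5]
opening: 0.0137
gripper_force: 30.0
```

Request:
carry_out([
  [[0,0,0.06,0,-1],[0,0,0.12,0,-1],[0,0,0.18,0,-1],[0,0,0.22,0,-1],[0,0,0.22,0,-1]],
])

```text
clock: 18.25
tool_pos: [0.5623, -0.0699, 0.0659]
orientation: [180.0, 0.1, -5.1]
force: [0.9, 0.4, -2.9]
opening: 0.0139
gripper_force: 30.0
```

Request:
carry_out([
  [[0,0,0.01,0,-1],[0,0,0.02,0,-1],[0,0,0.02,0,-1]],
])

```text
clock: 18.55
tool_pos: [0.5632, -0.0697, 0.0633]
orientation: [-180.0, -0.0, -5.1]
force: [0.5, 0.3, -3.0]
opening: 0.0142
gripper_force: 30.0
```

Request:
carry_out([
  [[0,0,0.01,0,-1],[0,0,0.015,0,-1],[0,0,0.015,0,-1]],
])

```text
clock: 18.85
tool_pos: [0.5632, -0.0697, 0.0602]
orientation: [180.0, -0.0, -5.1]
force: [-0.2, -0.7, -2.3]
opening: 0.0139
gripper_force: 30.0
```

Request:
carry_out([
  [[0,0,0.005,0,-1],[0,0,0.01,0,-1],[0,0,0.01,0,-1]],
])

```text
clock: 19.15
tool_pos: [0.5632, -0.0696, 0.0599]
orientation: [180.0, -0.0, -5.0]
force: [-6.8, 3.6, 13.3]
opening: 0.0134
gripper_force: 30.0
```

Request:
carry_out([
  [[0,0,-0.008,0,-0.3],[0,0,-0.008,0,-0.3],[0,0,-0.008,0,-0.3],[0,0,-0.2,0,-0.3],[0,0,-0.45,0,-0.3]],
])

```text
clock: 19.65
tool_pos: [0.5613, -0.0701, 0.1466]
orientation: [179.9, 0.3, -5.1]
force: [0.5, 0.3, 0.4]
opening: 0.0303
gripper_force: 0.0
```

Request:
carry_out([
  [[0,0,-0.25,0,0.2],[0.15,0,-0.35,0,0.2],[0.4,0,-0.35,0,0.2],[0.55,0,-0.35,0,0.2],[0.55,0,-0.35,0,0.2]],
])

```text
clock: 20.15
tool_pos: [0.6754, -0.0799, 0.2163]
orientation: [180.0, 0.1, -5.1]
force: [-0.7, -0.2, -0.9]
opening: 0.0521
gripper_force: 0.0
```

```bash
python3 - <<'E'
from look import *
S=ctrl.snapshot("side")
x=L(.11,-.07)
plan([(*x,.115,LY,.2,45,0),(*x,.115,LY,-1,45,5),(*L(-.045,-.07),.115,LY,-1,25,0)])
cv2.imwrite("pics/s6.png",np.vstack([cv2.resize(S["color"][120:270,220:420,::-1],None,fx=3,fy=3,interpolation=2)]))
E
```

```text
at [ 0.6736 -0.0797  0.2163] yaw -5.11 t 20.2
->  [ 0.6743 -0.0805  0.115 ] yaw -5.1
   [[0.001,0.001,0.169,0.0,0.2],[0.003,0.002,0.338,0.0,0.2],[0.004,0.004,0.507,0.0,0.2]]
->  [ 0.6743 -0.0805  0.115 ] yaw -5.1
   [[0.0,0.0,0.0,0.0,-1.0],[0.0,0.0,0.0,0.0,-1.0],[0.0,0.0,0.0,0.0,-1.0],[0.0,0.0,0.0,0.0,-1.0],[0.0,0.0,0.0,0.0,-1.0]]
   [[0.0,0.0,0.0,0.0,-1.0]]
->  [ 0.52   -0.0667  0.115 ] yaw -5.1
   [[-0.111,0.0,0.0,0.0,-1.0],[-0.221,0.0,0.0,0.0,-1.0],[-0.332,0.0,0.0,0.0,-1.0],[-0.443,0.0,0.0,0.0,-1.0],[-0.554,0.0,0.0,0.0,-1.0]]
   [[-0.11,0.0,0.0,0.0,-1.0],[-0.221,0.0,0.0,0.0,-1.0]]
```

View pics/s6.png

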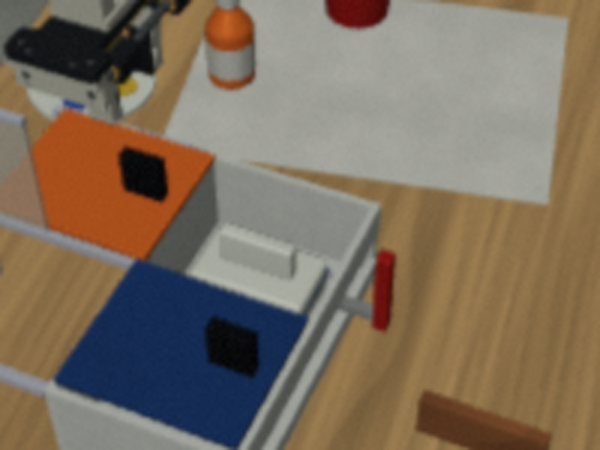

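Request:
carry_out([
  [[0,0,0.17,0,0.2],[0,0,0.34,0,0.2],[0,0,0.507,0,0],[0,0,0.507,0,-1],[0,0,0.507,0,-1]],
])

```text
clock: 20.7
tool_pos: [0.6724, -0.0797, 0.1173]
orientation: [180.0, 0.0, -5.0]
force: [0.2, 0.2, 0.5]
opening: 0.0341
gripper_force: 0.0
```

Request:
carry_out([
  [[0,0,0,0,-1],[0,0,0,0,-1],[0,0,0,0,-1],[0,0,0,0,-1]],
])

```text
clock: 21.1
tool_pos: [0.6736, -0.0793, 0.1188]
orientation: [-180.0, -0.2, -5.0]
force: [-1.3, 1.7, 6.0]
opening: 0.0138
gripper_force: 30.0
```

Request:
carry_out([
  [[-0.11,0,0,0,-1],[-0.22,0,0,0,-1],[-0.33,0,0,0,-1],[-0.44,0,0,0,-1],[-0.55,0,0,0,-1]],
])

```text
clock: 21.6
tool_pos: [0.5645, -0.0698, 0.1187]
orientation: [-180.0, -0.3, -5.0]
force: [2.9, 0.1, 7.1]
opening: 0.0139
gripper_force: 30.0
```

Request:
carry_out([
  [[-0.1,0,0,0,-1],[-0.16,0,0,0,-1],[-0.2,0,0,0,-1],[-0.215,0,0,0,-1],[-0.215,0,0,0,-1]],
])

```text
clock: 22.1
tool_pos: [0.5212, -0.066, 0.1187]
orientation: [-180.0, -0.2, -5.0]
force: [-1.4, 0.0, 10.0]
opening: 0.0144
gripper_force: 30.0
```

Request:
carry_out([
  [[-0.01,0,0,0,-1],[-0.02,0,0,0,-1],[-0.025,0,0,0,-1],[-0.025,0,0,0,-1]],
])

```text
clock: 22.5
tool_pos: [0.5192, -0.0657, 0.1188]
orientation: [-180.0, -0.4, -5.0]
force: [10.8, -5.8, 0.3]
opening: 0.0135
gripper_force: 30.0
```

Request:
carry_out([
  [[0.015,0,0,0,0],[0.015,0,0,0,0],[0.015,0,0,0,0],[0.015,0,-0.2,0,0],[0.015,0,-0.4,0,0]],
])

```text
clock: 23.0
tool_pos: [0.5169, -0.066, 0.1966]
orientation: [179.9, 0.2, -5.1]
force: [1.2, -0.2, -0.1]
opening: 0.0428
gripper_force: 0.0
```

```bash
python3 - <<'E'
from look import *
S=ctrl.snapshot("side");d=ctrl.spot_point(S,"shuttle_post");print([ (ray(S,e["centre"],.118)[:2].round(4),e["p"]) for e in d[:2]],L(-.118,-.07))
x=L(-.118,-.07)
plan([(*x,.19,LY,.2,49,0),(*x,.088,LY,.2,45,0),(*x,.088,LY,-1,45,5),(*L(-.118,.07),.088,LY,-1,25,0)])
E
```

```text
[(array([ 0.4461, -0.0591]), 0.51)] [ 0.44724455 -0.06023335]
at [ 0.5211 -0.0656  0.2022] yaw -5.01 t 23.1
->  [ 0.4472 -0.0602  0.19  ] yaw -5.1
   [[-0.185,0.003,0.03,0.0001,0.2],[-0.37,0.005,0.061,0.0002,0.2]]
->  [ 0.4472 -0.0602  0.088 ] yaw -5.1
   [[0.0,0.0,0.17,0.0,0.2],[0.0,0.0,0.34,0.0,0.2],[0.0,0.0,0.51,0.0,0.2]]
->  [ 0.4472 -0.0602  0.088 ] yaw -5.1
   [[0.0,0.0,0.0,0.0,-1.0],[0.0,0.0,0.0,0.0,-1.0],[0.0,0.0,0.0,0.0,-1.0],[0.0,0.0,0.0,0.0,-1.0],[0.0,0.0,0.0,0.0,-1.0]]
   [[0.0,0.0,0.0,0.0,-1.0]]
->  [0.4597 0.0792 0.088 ] yaw -5.1
   [[0.0,-0.117,0.0,0.0,-1.0],[0.0,-0.233,0.0,0.0,-1.0],[0.0,-0.35,0.0,0.0,-1.0],[0.0,-0.466,0.0,0.0,-1.0],[0.0,-0.583,0.0,0.0,-1.0]]
   [[0.0,-0.117,0.0,0.0,-1.0]]
```

Request:
carry_out([
  [[-0.185,0,0.03,0,0],[-0.37,0.005,0.06,0,0],[-0.37,0.005,0.06,0,0],[-0.37,0.005,0.25,0,0],[-0.37,0.005,0.48,0,0]],
])

```text
clock: 23.6
tool_pos: [0.4461, -0.0596, 0.1019]
orientation: [-179.9, -0.3, -5.0]
force: [0.3, 0.5, -1.5]
opening: 0.0436
gripper_force: 0.0
```

Request:
carry_out([
  [[0,0,0.09,0,0],[0,0,0.09,0,-1],[0,0,0.09,0,-1],[0,0,0.09,0,-1],[0,0,0.09,0,-1]],
])

```text
clock: 24.1
tool_pos: [0.4455, -0.06, 0.0841]
orientation: [-180.0, -0.1, -5.1]
force: [-0.1, -0.6, 0.6]
opening: 0.0173
gripper_force: 0.0
```

Request:
carry_out([
  [[0,0,0,0,-1],[0,0,0,0,-1]],
])

```text
clock: 24.3
tool_pos: [0.4455, -0.0595, 0.084]
orientation: [-179.9, -0.1, -5.1]
force: [-2.5, 5.7, 3.8]
opening: 0.0138
gripper_force: 30.0
```

Request:
carry_out([
  [[0,-0.06,0,0,-1],[0,-0.16,0,0,-1],[0,-0.28,0,0,-1],[0,-0.4,0,0,-1],[0,-0.52,0,0,-1]],
])

```text
clock: 24.8
tool_pos: [0.4545, 0.0447, 0.0839]
orientation: [-180.0, -0.1, -5.1]
force: [3.0, -4.1, 3.8]
opening: 0.0135
gripper_force: 30.0
```

Request:
carry_out([
  [[0,-0.08,0,0,-1],[0,-0.13,0,0,-1],[0,-0.17,0,0,-1],[0,-0.18,0,0,-1],[0,-0.18,0,0,-1]],
])

```text
clock: 25.3
tool_pos: [0.4576, 0.0801, 0.0839]
orientation: [-180.0, -0.1, -5.0]
force: [-0.6, -1.6, 6.4]
opening: 0.0139
gripper_force: 30.0
```

Request:
carry_out([
  [[0,-0.01,0,0,-1],[0,-0.015,0,0,-1],[0,-0.015,0,0,-1]],
])

```text
clock: 25.6
tool_pos: [0.4575, 0.0804, 0.0839]
orientation: [179.8, -0.1, -5.0]
force: [4.3, -17.6, 7.2]
opening: 0.0139
gripper_force: 30.0
```

```bash
python3 - <<'E'
from h import *
x=L(-.045,.07);o=ctrl.get_obs();p=o["tool_pos"]
plan([(*p[:2],.20,LY,0,45,0),(*x,.20,LY,0,45,0),(*x,.115,LY,0,45,0)])
E
```

```text
at [0.4575 0.0804 0.0839] yaw -5.02 t 25.6
->  [0.4575 0.0804 0.2   ] yaw -5.1
   [[0.0,0.0,-0.194,0.0001,0.0],[0.0,0.0,-0.387,0.0002,0.0],[0.0,0.0,-0.581,0.0002,0.0]]
->  [0.5324 0.0727 0.2   ] yaw -5.1
   [[0.188,0.003,0.0,0.0,0.0],[0.376,0.005,0.0,0.0,0.0]]
->  [0.5324 0.0727 0.115 ] yaw -5.1
   [[0.0,0.0,0.213,0.0,0.0],[0.0,0.0,0.425,0.0,0.0]]
```

Request:
carry_out([
  [[0,0.012,0,0,0],[0,0.012,0,0,0],[0,0.012,-0.15,0,0],[0,0.012,-0.4,0,0],[0,0.012,-0.58,0,0]],
])

```text
clock: 26.1
tool_pos: [0.4572, 0.0805, 0.2014]
orientation: [-180.0, -0.1, -5.0]
force: [1.5, 1.1, 0.6]
opening: 0.0427
gripper_force: 0.0
```

Request:
carry_out([
  [[0.18,0,0,0,0],[0.37,0,0,0,0],[0.37,0,0,0,0],[0.37,0,0.2,0,0],[0.37,0,0.425,0,0]],
])

```text
clock: 26.6
tool_pos: [0.5318, 0.0744, 0.1142]
orientation: [-179.8, -0.2, -5.1]
force: [0.6, 0.5, -1.2]
opening: 0.0437
gripper_force: 0.0
```

Request:
carry_out([
  [[0,0,0,0,-1],[0,0,0,0,-1],[0,0,0,0,-1],[0,0,0,0,-1],[0,0,0,0,-1]],
])

```text
clock: 27.1
tool_pos: [0.5317, 0.0737, 0.1158]
orientation: [-179.9, -0.2, -5.0]
force: [-1.0, -0.8, 5.4]
opening: 0.0137
gripper_force: 30.0
```

Request:
carry_out([
  [[0.11,0,0,0,-1],[0.22,0,0,0,-1],[0.33,0,0,0,-1],[0.44,0,0,0,-1],[0.55,0,0,0,-1]],
])

```text
clock: 27.6
tool_pos: [0.6418, 0.064, 0.1159]
orientation: [-179.9, -0.1, -5.0]
force: [-2.8, 4.2, 7.4]
opening: 0.0138
gripper_force: 30.0
```

Request:
carry_out([
  [[0.1,0,0,0,-1],[0.17,0,0,0,-1],[0.23,0,0,0,-1],[0.235,0,0,0,-1]],
])

```text
clock: 28.0
tool_pos: [0.6863, 0.0601, 0.1156]
orientation: [-180.0, 0.1, -5.1]
force: [-12.1, 4.6, 12.5]
opening: 0.0134
gripper_force: 30.0
```

Request:
carry_out([
  [[-0.015,0,0,0,0],[-0.015,0,0,0,0],[-0.015,0,-0.1,0,0],[-0.015,0,-0.3,0,0],[-0.015,0,-0.48,0,0]],
])

```text
clock: 28.5
tool_pos: [0.6839, 0.0594, 0.211]
orientation: [180.0, 0.0, -5.1]
force: [1.4, -0.1, -0.4]
opening: 0.0428
gripper_force: 0.0
```

```bash
python3 - <<'E'
from look import *
S=ctrl.snapshot("side")
m=sil(S,"dish")
if m is not None:
    x,f=fit([(S,m)],lambda q:DISH,[*L(0,.07),-.09,0,.014],[.01,.005,.05,.01,.002]);print(x[:3].round(4),x[4],f)
print(L(0,.07))
x=L(-.002,.07)
plan([(*x,.21,LY,-.2,45,0),(*x,.062,LY,-.2,45,0)])
cv2.imwrite("pics/s7.png",np.vstack([cv2.resize(S["color"][120:290,200:400,::-1],None,fx=3,fy=3,interpolation=2)]))
E
```

```text
[ 0.6003  0.0195 -0.111 ] -0.05756488047327685 0.01758497580885887
[0.5772226  0.06872287]
at [0.6871 0.0599 0.2166] yaw -5.03 t 28.6
->  [0.5752 0.0689 0.21  ] yaw -5.1
   [[-0.187,0.001,0.011,0.0001,-0.2],[-0.374,0.003,0.022,0.0001,-0.2],[-0.561,0.004,0.033,0.0002,-0.2]]
->  [0.5752 0.0689 0.062 ] yaw -5.1
   [[0.0,0.0,0.185,0.0,-0.2],[0.0,0.0,0.37,0.0,-0.2],[0.0,0.0,0.555,0.0,-0.2],[0.0,0.0,0.74,0.0,-0.2]]
```

View pics/s7.png

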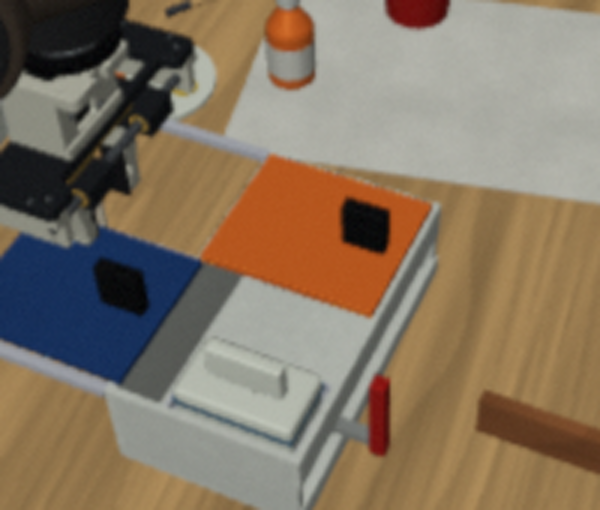

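```bash
python3 - <<'E'
from look import *
S=ctrl.snapshot("side")
P=lambda u,v,z:ray(S,(200+u/3-.33,120+v/3-.33),z)[:2]
def lk(p):
    a=np.radians(LY);d=p-LOCK;return np.array([d[0]*np.cos(a)+d[1]*np.sin(a),-d[0]*np.sin(a)+d[1]*np.cos(a)]).round(4)
for u,v,z in((207,342,.088),(287,375,.088),(205,361,.056),(283,394,.056),(174,394,.052),(294,432,.052),(366,205,.145),(120,270,.145),(378,378,.118)): print(lk(P(u,v,z)))
plan([])
E
```

```text
[0.032  0.0678]
[-0.0426  0.0716]
[0.0385 0.0657]
[-0.0364  0.0698]
[0.0476 0.1032]
[-0.0594  0.0972]
[-0.0473 -0.0761]
[0.1047 0.0681]
[-0.119   0.0652]
at [0.6857 0.0599 0.2135] yaw -5.06 t 28.65
```

Request:
carry_out([
  [[-0.18,0,0,0,0],[-0.37,0,0.01,0,0],[-0.56,0,0.03,0,0],[-0.56,0,0.03,0,0],[-0.56,0,0.03,0,0]],
])

```text
clock: 29.15
tool_pos: [0.5718, 0.0696, 0.2039]
orientation: [-180.0, -0.0, -5.0]
force: [0.6, -0.1, -0.1]
opening: 0.0437
gripper_force: 0.0
```

Request:
carry_out([
  [[0.02,0,0.2,0,0],[0.02,0,0.42,0,0],[0.02,0,0.6,0,0],[0.02,0,0.7,0,-0.5],[0.02,0,0.705,0,-1]],
])

```text
clock: 29.65
tool_pos: [0.5751, 0.0683, 0.0591]
orientation: [179.8, 0.3, -5.1]
force: [-0.5, -0.9, -0.6]
opening: 0.033
gripper_force: 0.0
```

Request:
carry_out([
  [[0,0,0,0,-1],[0,0,0,0,-1],[0,0,0,0,-1],[0,0,0,0,-1],[0,0,0,0,-1]],
])

```text
clock: 30.15
tool_pos: [0.5774, 0.0695, 0.0641]
orientation: [-179.9, -0.1, -5.1]
force: [0.3, -0.4, 4.1]
opening: 0.0139
gripper_force: 30.0
```

```bash
python3 - <<'E'
from look import *
o=ctrl.get_obs();print(o["opening"],o["gripper_force"],o["tool_pos"])
p=o["tool_pos"]
plan([(*p[:2],.21,LY,-1,25,0),(.568,.332,.21,-82,-1,30,1)])
E
```

```text
0.013928694520115924 29.998704493045807 [0.57742419 0.06946354 0.0640744 ]
at [0.5774 0.0695 0.0641] yaw -5.05 t 30.15
->  [0.5774 0.0695 0.21  ] yaw -5.1
   [[0.0,0.0,-0.122,0.0,-1.0],[0.0,0.0,-0.243,0.0,-1.0],[0.0,0.0,-0.365,0.0001,-1.0],[0.0,0.0,-0.486,0.0001,-1.0],[0.0,0.0,-0.608,0.0001,-1.0]]
   [[0.0,0.0,-0.122,0.0,-1.0]]
->  [0.568 0.332 0.21 ] yaw -82
   [[-0.016,-0.13,0.0,0.0214,-1.0],[-0.033,-0.261,0.0,0.0427,-1.0],[-0.049,-0.391,0.0,0.0641,-1.0],[-0.065,-0.521,0.0,0.0855,-1.0],[-0.082,-0.652,0.0,0.1068,-1.0]]
   [[-0.093,-0.092,0.0,0.0214,-1.0],[-0.187,-0.184,0.0,0.0427,-1.0],[-0.281,-0.276,0.0,0.0641,-1.0],[-0.375,-0.368,0.0,0.0855,-1.0],[-0.469,-0.46,0.0,0.1068,-1.0]]
   [[0.001,0.0,0.0,0.0,-1.0]]
```

Request:
carry_out([
  [[0,0,-0.12,0,-1],[0,0,-0.26,0,-1],[0,0,-0.42,0,-1],[0,0,-0.58,0,-1],[0,0,-0.73,0,-1]],
])

```text
clock: 30.65
tool_pos: [0.5757, 0.0692, 0.21]
orientation: [-180.0, 0.0, -5.1]
force: [0.2, -0.1, -2.9]
opening: 0.0133
gripper_force: 30.0
```

Request:
carry_out([
  [[-0.016,-0.13,0,0.021,-1],[-0.033,-0.26,0,0.043,-1],[-0.049,-0.39,0,0.064,-1],[-0.065,-0.52,0,0.0855,-1],[-0.082,-0.65,0,0.107,-1]],
])

```text
clock: 31.15
tool_pos: [0.5707, 0.201, 0.2084]
orientation: [180.0, 0.0, -43.9]
force: [0.6, -0.3, -3.5]
opening: 0.0137
gripper_force: 30.0
```

Request:
carry_out([
  [[-0.094,-0.092,0,0.021,-1],[-0.188,-0.184,0,0.043,-1],[-0.282,-0.276,0,0.064,-1],[-0.37,-0.36,0,0.0855,-1],[-0.469,-0.46,0,0.107,-1]],
])

```text
clock: 31.65
tool_pos: [0.5662, 0.332, 0.2083]
orientation: [179.9, -0.0, -82.4]
force: [1.0, 0.1, -2.6]
opening: 0.0139
gripper_force: 30.0
```

Request:
carry_out([
  [[0,0,0,0,-1],[0,0,0,0,-1],[0,0,0,0,-1]],
])

```text
clock: 31.95
tool_pos: [0.5667, 0.3307, 0.2084]
orientation: [179.9, -0.0, -82.0]
force: [-0.5, 0.3, -3.1]
opening: 0.0138
gripper_force: 30.0
```

```bash
python3 - <<'E'
from look import *
T,S=main(8)
plan([(.568,.333,.12,-82,-1,30,0),(.568,.333,.066,-82,-1,15,0)])
for n,s in(("t",T),("s",S)):
    r=[d for d in ctrl.silhouettes(s,"dish")];print([(d["centre"],d["p"],int(d["mask"].sum())) for d in r[:3]])
a=cv2.resize(T["color"][110:260,130:280,::-1],None,fx=2.6,fy=2.6,interpolation=2);b=cv2.resize(S["color"][250:400,190:340,::-1],None,fx=2.6,fy=2.6,interpolation=2)
cv2.imwrite("pics/c8.png",np.hstack([a,b]))
E
```

```text
at [0.567  0.3306 0.2088] yaw -82.1 t 32.05
->  [0.568 0.333 0.12 ] yaw -82
   [[-0.004,-0.002,0.148,-0.0001,-1.0],[-0.007,-0.004,0.296,-0.0002,-1.0],[-0.011,-0.006,0.444,-0.0003,-1.0]]
->  [0.568 0.333 0.066] yaw -82
   [[0.0,0.0,0.067,0.0,-1.0],[0.0,0.0,0.135,0.0,-1.0],[0.0,0.0,0.202,0.0,-1.0],[0.0,0.0,0.27,0.0,-1.0]]
[([185.4, 156.7], 0.69, 603)]
[]
```

View pics/c8.png

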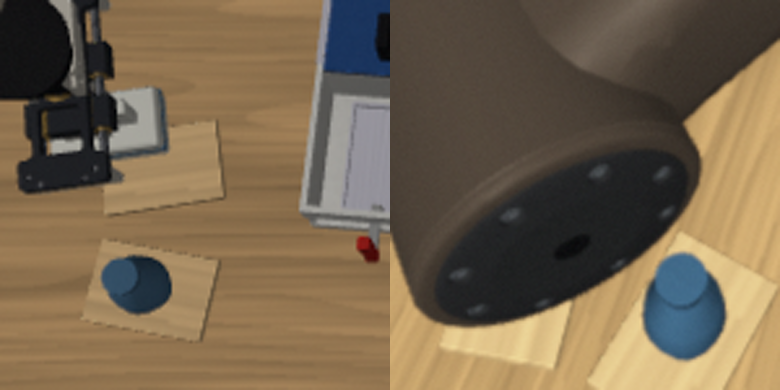

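Request:
carry_out([
  [[-0.004,-0.004,0.15,0,-1],[-0.008,-0.006,0.3,0,-1],[-0.01,-0.006,0.44,0,-1],[-0.01,-0.006,0.54,0,-1],[-0.01,-0.006,0.62,0,-1]],
])

```text
clock: 32.65
tool_pos: [0.5677, 0.3327, 0.0833]
orientation: [179.9, -0.0, -82.1]
force: [-0.3, 0.2, -2.9]
opening: 0.0139
gripper_force: 30.0
```

Request:
carry_out([
  [[0,0,0.03,0,-1],[0,0,0.06,0,-1],[0,0,0.08,0,-1],[0,0,0.08,0,-1]],
])

```text
clock: 33.05
tool_pos: [0.5681, 0.3336, 0.0689]
orientation: [-180.0, 0.0, -82.1]
force: [0.2, 0.1, -3.3]
opening: 0.014
gripper_force: 30.0
```

Request:
carry_out([
  [[0,0,0.01,0,-1],[0,0,0.02,0,-1],[0,0,0.025,0,-1],[0,0,0.025,0,-1]],
])

```text
clock: 33.45
tool_pos: [0.568, 0.3336, 0.0637]
orientation: [180.0, -0.0, -82.1]
force: [-1.1, 0.2, -3.5]
opening: 0.0137
gripper_force: 30.0
```

Request:
carry_out([
  [[0,0,0.005,0,-1],[0,0,0.01,0,-1],[0,0,0.01,0,-1]],
])

```text
clock: 33.75
tool_pos: [0.5681, 0.3337, 0.0622]
orientation: [-180.0, 0.0, -82.1]
force: [-1.2, -0.4, 0.6]
opening: 0.0136
gripper_force: 30.0
```

Request:
carry_out([
  [[0,0,0,0,-0.3],[0,0,0,0,-0.3],[0,0,0,0,-0.3],[0,0,-0.2,0,-0.3],[0,0,-0.45,0,-0.3]],
])

```text
clock: 34.25
tool_pos: [0.5668, 0.3324, 0.1502]
orientation: [179.7, -0.2, -82.1]
force: [0.7, 1.5, 0.5]
opening: 0.0305
gripper_force: 0.0
```

```bash
python3 - <<'E'
from h import *
x=L(.11,.07)
plan([(.60,.29,.225,-70,0,49,0),(*x,.225,LY,0,49,1)])
E
```

```text
at [0.5668 0.3324 0.1502] yaw -82.12 t 34.25
->  [0.6   0.29  0.225] yaw -70
   [[0.116,-0.068,-0.187,-0.0168,0.0],[0.233,-0.135,-0.374,-0.0337,0.0]]
->  [0.6868 0.0589 0.225 ] yaw -5.1
   [[0.154,-0.002,0.0,-0.0225,0.0],[0.308,-0.003,0.0,-0.0451,0.0],[0.463,-0.005,0.0,-0.0676,0.0],[0.617,-0.006,0.0,-0.0901,0.0],[0.771,-0.008,0.0,-0.1127,0.0]]
   [[0.118,0.099,0.0,-0.0225,0.0],[0.237,0.198,0.0,-0.045,0.0],[0.355,0.297,0.0,-0.0676,0.0],[0.355,0.297,0.0,-0.0676,0.0]]
```

Request:
carry_out([
  [[0.05,0,-0.2,-0.01,0],[0.233,-0.1,-0.374,-0.0337,0],[0.233,-0.135,-0.374,-0.0337,0]],
])

```text
clock: 34.55
tool_pos: [0.6043, 0.29, 0.2329]
orientation: [-179.5, 0.1, -69.7]
force: [-0.1, 0.5, 0.3]
opening: 0.0431
gripper_force: 0.0
```

Request:
carry_out([
  [[0.154,0,0,-0.0225,0],[0.308,0,0,-0.045,0],[0.463,0,0,-0.0676,0],[0.617,0,0,-0.09,0],[0.771,-0.008,0,-0.113,0]],
])

```text
clock: 35.05
tool_pos: [0.6556, 0.1456, 0.226]
orientation: [180.0, 0.0, -29.0]
force: [0.2, -0.1, 0.1]
opening: 0.044
gripper_force: 0.0
```

Request:
carry_out([
  [[0,0,0,-0.0225,0],[0.1,0.1,0,-0.045,0],[0.25,0.2,0,-0.0676,0],[0.355,0.297,0,-0.0676,0],[0.355,0.297,0,-0.0676,0]],
])

```text
clock: 35.55
tool_pos: [0.6889, 0.0571, 0.2255]
orientation: [179.9, 0.1, -5.2]
force: [0.5, 0.6, -0.2]
opening: 0.044
gripper_force: 0.0
```

```bash
python3 - <<'E'
from look import *
T,S=main(9)
x=L(.11,.07);plan([(*x,.115,LY,0,45,0)])
for n,s,nr in(("top",T,(191,173)),("side",S,(242,356))):
    r=ctrl.silhouettes(s,"dish");r=[d for d in r if np.hypot(*(np.array(d["centre"])-nr))<40]
    if not r: print(n,"no dish");continue
    m=r[0]["mask"];x,f=fit([(s,m)],lambda p:[b+[0,0,.012] for b in DISH],[.568,.333,np.radians(98)],[.01,.01,.1]);print(n,"dish",x[:2].round(4),np.degrees(x[2]).round(2),round(f,3))
a=cv2.resize(T["color"][130:230,140:240,::-1],None,fx=3.9,fy=3.9,interpolation=2);b=cv2.resize(S["color"][290:400,190:300,::-1],None,fx=3.55,fy=3.55,interpolation=2)
b=cv2.resize(b,(390,390));cv2.imwrite("pics/c9.png",np.hstack([a,b]))
E
```

```text
at [0.6883 0.0595 0.2257] yaw -5.12 t 35.65
->  [0.6868 0.0589 0.115 ] yaw -5.1
   [[-0.002,0.001,0.185,0.0,0.0],[-0.005,0.002,0.369,0.0,0.0],[-0.007,0.004,0.554,-0.0001,0.0]]
top no dish
side dish [0.569  0.3344] 99.03 0.024
```

View pics/c9.png

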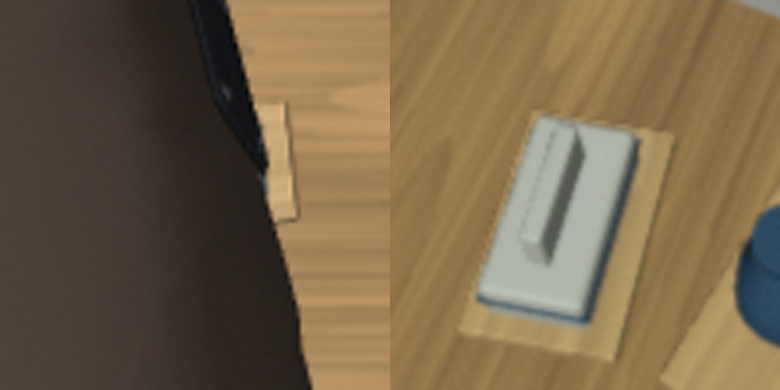

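```bash
python3 - <<'E'
from look import *
S=ctrl.snapshot("side")
P=lambda u,v,z:ray(S,(190+(u-390)/3.545-.35,290+v/3.545-.35),z)[:2]
B=np.array([P(*c,.012) for c in((535,112),(675,133),(614,360),(459,332))])
c=B.mean(0);d=(B[2]+B[3]-B[0]-B[1])/2;yaw=np.arctan2(-d[0],d[1]);print("bat",c.round(4),np.degrees(yaw).round(2),np.linalg.norm(d),np.linalg.norm((B[1]+B[2]-B[0]-B[3])/2))
a=np.array([np.cos(yaw),np.sin(yaw)]);b=np.array([-a[1],a[0]])
for u,v,z in((478,303,.012),(587,325,.012),(478,291,.048),(590,312,.048),(640,135,.048),(538,116,.048),(579,127,.086),(523,236,.086),(546,243,.086)):
    q=P(u,v,z)-c;print((u,v),(q@a).round(4),(q@b).round(4))
m=[x for x in ctrl.silhouettes(S,"bat_a")];print([(x["centre"],x["p"],int(x["mask"].sum())) for x in m])
for x in m[:2]:
    if abs(x["centre"][0]-242)<25:
        h=sil(S,"dish");u=x["mask"]|h
        r,f=fit([(S,u)],lambda p:BAT+[k+[0,0,.012] for k in [np.c_[-w[:,1],w[:,0],w[:,2]] for w in DISH]],[.568,.332,.14],[.01,.01,.1]);print("union bat",r,f)
E
```

```text
bat [0.566  0.3324] 8.53 0.13977122651457688 0.09293320083710734
(478, 303) 0.0414 0.0524
(587, 325) -0.0257 0.0534
(478, 291) 0.0326 0.0572
(590, 312) -0.0337 0.0574
(640, 135) -0.0331 -0.0497
(538, 116) 0.0323 -0.0508
(579, 127) -0.0054 -0.0316
(523, 236) 0.0064 0.0361
(546, 243) -0.0075 0.0376
[([252.4, 375.5], 0.63, 1041), ([311.1, 382.0], 0.59, 1735), ([288.2, 252.2], 0.58, 1389)]
union bat [0.56773503 0.33168982 0.13847399] 0.05839431658387184
```

Request:
carry_out([
  [[0,0,0.18,0,0],[0,0,0.37,0,0],[0,0,0.55,0,0],[0,0,0.55,0,-1],[0,0,0.55,0,-1]],
])

```text
clock: 36.4
tool_pos: [0.6885, 0.0607, 0.1171]
orientation: [179.9, 0.0, -4.9]
force: [-0.3, -0.7, 1.4]
opening: 0.033
gripper_force: 0.0
```

Request:
carry_out([
  [[0,0,0,0,-1],[0,0,0,0,-1],[0,0,0,0,-1],[0,0,0,0,-1]],
])

```text
clock: 36.8
tool_pos: [0.6893, 0.0599, 0.1189]
orientation: [-180.0, -0.2, -5.0]
force: [-1.2, -2.7, 6.3]
opening: 0.0137
gripper_force: 30.0
```

Request:
carry_out([
  [[-0.11,0,0,0,-1],[-0.22,0,0,0,-1],[-0.33,0,0,0,-1],[-0.44,0,0,0,-1],[-0.55,0,0,0,-1]],
])

```text
clock: 37.3
tool_pos: [0.5798, 0.0695, 0.1189]
orientation: [-180.0, -0.3, -4.9]
force: [1.4, -3.3, 7.3]
opening: 0.0135
gripper_force: 30.0
```

Request:
carry_out([
  [[-0.1,0,0,0,-1],[-0.16,0,0,0,-1],[-0.2,0,0,0,-1],[-0.22,0,0,0,-1],[-0.22,0,0,0,-1]],
])

```text
clock: 37.8
tool_pos: [0.5355, 0.0734, 0.1189]
orientation: [-180.0, -0.2, -4.9]
force: [-0.9, -3.4, 10.1]
opening: 0.0137
gripper_force: 30.0
```

Request:
carry_out([
  [[-0.01,0,0,0,-1],[-0.02,0,0,0,-1],[-0.025,0,0,0,-1],[-0.025,0,0,0,-1]],
])

```text
clock: 38.2
tool_pos: [0.5349, 0.0735, 0.1189]
orientation: [-180.0, -0.5, -4.9]
force: [18.0, -11.8, -5.6]
opening: 0.0137
gripper_force: 30.0
```

Request:
carry_out([
  [[0.018,0,0,0,-0.9],[0.018,0,0,0,0],[0.018,0,0,0,0],[0.018,0,-0.2,0,0],[0.018,0,-0.45,0,0]],
])

```text
clock: 38.7
tool_pos: [0.5317, 0.0733, 0.2056]
orientation: [179.9, 0.3, -5.0]
force: [1.0, 0.9, 0.4]
opening: 0.0398
gripper_force: 0.0
```

Request:
carry_out([
  [[-0.2,0,-0.05,0,0],[-0.4,0.1,-0.05,0,0],[-0.5,0.33,-0.05,0,0],[-0.5,0.58,-0.05,0,0],[-0.5,0.8,-0.05,0,0]],
])

```text
clock: 39.2
tool_pos: [0.4188, -0.0779, 0.2173]
orientation: [-179.9, -0.1, -4.8]
force: [2.3, -0.1, -0.5]
opening: 0.0441
gripper_force: 0.0
```

```bash
python3 - <<'E'
from look import *
T,S=main(10)
for k,y in(("outer_door",-.07),("inner_door",.07)):
    for n,s in(("top",T),("side",S)):
        m=sil(s,k)
        if m is None or m.sum()<1200: print(k,n,"-");continue
        x,f=fit([(s,m)],lambda p:DOOR(0,y),[.57,-.003,-.09],[.01,.01,.1]);print(k,n,x[:2].round(4),np.degrees(x[2]).round(2),round(f,3))
for n,s,nr in(("top",T,(191,173)),("side",S,(242,340))):
    r=[d for d in ctrl.silhouettes(s,"dish") if np.hypot(*(np.array(d["centre"])-nr))<40]
    if r:
        x,f=fit([(s,r[0]["mask"])],lambda p:[b+[0,0,.012] for b in DISH],[.568,.333,np.radians(98)],[.01,.01,.1]);print(n,"dish",x[:2].round(4),np.degrees(x[2]).round(2),round(f,3))
    else: print(n,"no dish")
print(ctrl.get_obs()["clock"])
E
```

```text
outer_door top -
outer_door side [ 0.5687 -0.0058] -4.99 0.018
inner_door top -
inner_door side [ 0.5703 -0.0036] -4.84 0.011
top dish [0.5693 0.3375] 99.41 0.131
side dish [0.5688 0.3341] 99.41 0.033
39.6
```

```bash
python3 -c "
from plant import ctrl
print(ctrl.close_job())"
```

```text
the job is handed in; nothing more can be done
None
```

I handed the job in at about 40 s: the dish went through the lock in the required order and now stands upright on the free bat, about 3–5 mm off centre along its length and about 1° off square, with both doors shut. The bottle, tub and vase were never touched by any move; the grading result was not shown.

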